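Feed one spacer and slide it to the heat sink's bay

ROBOT

A 6-joint arm with a two-finger parallel gripper is mounted at the origin on a cart in front of the work surface, level with it; the furniture and walls round the work are solid. World frame = base frame: x ahead of the robot, y to its left, z up, the work surface at z = 0. Lengths are in m, angles in rad, forces in N, time in s.
With the tool pointing down it reaches from about 0.35 to 0.975 m from the base axis. Payload 4.9 kg.
Tool frame: the origin (TCP) lies between the finger pads; the fingertips stand 25 mm ahead of it and the grasp point (between the pads) lies 6 mm ahead of it; z points along the fingers, y is the line along which they close (so a half turn about z gives the same grasp; the last joint's range is limited). The gripper opens to 85 mm and grips with 20 to 120 N. Pads are 22 mm wide; open, the fingers measure 114 mm over their backs; the gripper's body (76 mm by 85 mm) begins 54 mm behind the grasp point. The pads swing forward as they close: fully open they stand 13 mm farther back than shut.
Start: joints at [-1.306, 0.053, 1.613, -0, 1.476, -0.119], TCP at [0.234, -0.58, 0.256] pointing down, gripper open.
Joint ranges: [-3.01, 3.01], [-1.01, 2.22], [0.06, 2.58], [-1.02, 4.17], [0.09, 2.62], [-3.14, 3.14]. Speed limits (rad/s): [2.57, 2.57, 3.14, 3.14, 3.14, 3.14].

INTERFACE

Orientations are given as a unit quaternion [w, x, y, z].
In Python, from plant import manip gives the robot as it stands.
- The arm moves only by the shell command python3 -m inch 'ROWS'. ROWS is JSON, a list of rows, each a list of 3 entries, a list of its own where there are three numbers: the shift along the tool's x, y, z in m, then the turn, a rotation vector about the tool's x, y, z in rad, then the opening, from 0 (shut) to 1 (fully open). A call has 1 to 8 rows; each row shifts and turns the commanded pose from where the row before left it, along the tool's axes as they then stand; what a row does not reach is not made up. A row lasts 1/10 s, in which the tool goes at most 50 mm and 8.59 degrees, less where a joint would pass 70% of its speed; a pose out of reach is approached as far as the arm can. A call with a gripper value outside its range is refused whole. The fingers move at their own pace and stop on an object; the grip force is fixed at half the most. Time passes only in rows, so rows that do not move let the fingers close. It gives the time, the measured TCP pose, the force, the opening and the grip force at its end, in the units of the state.
- manip.state(): the state, without advancing time (a new reading comes with each control period).
- manip.grab_frame(name): name is "scene" or "top" or "wrist"; returns (picture, depth): 420x560x3 uint8, red, green, blue; 420x560 float32, m along the optical axis (not along the pixel's ray), 0 where there is no reading.
- manip.camera_params(name): a dict with "camera_matrix" (3x3 intrinsics, pixels), "rvec" (rotation vector, rad) and "tvec" (3), from world to camera coordinates, as OpenCV has them. Camera axes: x right, y down, z forward; pixel columns grow to the right and rows downward; lengths in m; the calibration is good to about 2 mm. A picture is of the moment at which its call begins: read the wrist's pose just before it. camera_params takes no time and is no camera call; for the wrist camera it gives the pose at the moment of the call.
- manip.job_done(): hands the job in; it is judged then, once.
Trained networks look in the newest picture that a camera, given by its name, has taken for a name from the list of things; names that differ only in an ending like _2 or _b are one class to them, and where a whole thing is asked for, a point or a joint stands for the part that bears it (a point fixed in the world has none). Each returns a list of dicts, best first, with "score" (0 to 1); they miss things now and then, are a little off and sometimes report something else, mostly with a low value. They report only what shows in the picture. A call takes as long as a camera call. They do not tell look-alikes from the thing itself.
- manip.look_for(camera, label): "point" ([x, y, z] in m, in world coordinates, good to about 4 mm: the middle of the surface that is visible of it).
The state is a dict: "time": time; "joint_pos": joint angles; "joint_vel": joint speeds; "joint_efforts": joint torques, N m; "tool_pos": TCP position; "tool_rot": TCP orientation; "contact_force": force on the tool from outside, world axes, zero at the start; "ft_torque": the same for the moment, N m; "gripper_width": opening from 0.0 (shut) to 1.0 (fully open); "grasp_force": force on a finger pad.
Only numpy, scipy, OpenCV 4.12 (cv2) and the standard library are available. Lean on these libraries where they do the work, as an engineer would, in place of code of your own. Each camera call takes 0.05 s, during which the arm holds its last target. There are 200 camera calls.

TASK

Press the spacer feeder's plunger fully down once, so that a single spacer comes out of the magazine, and let the plunger spring back up. Then, with the fingertips, push that spacer sideways along the lane into the end bay on the side where the finned heat sink lies, home against the end stop, and move clear. Do not pick the spacer up, let no second one out, and leave the other things where they are.

Things in the scene. Friction and masses are not known exactly. Their poses are not given: they have to be found in the camera images.
- feeder: Spacer feeder fixed to the bench: dark steel plate 12 mm thick, square dark magazine (54 x 54 mm, top at z = 66 mm), behind it a grey housing (x 28 to 128 mm, 62 mm wide, top z = 54 mm). Origin on the bench under the magazine's axis; z up; spacers come out at -x, the robot's side; +y is the lane's left seen by the robot; turned by up to 0.4 rad.
- plunger (a joint): Downward travel of the plunger in m: 0 up (at rest), 0.024 fully down; springs back by itself. Takes 4 N to start and about 7 to 10 N to go fully down (smoothly, at up to 50 mm/s). In proportion to its travel a blade shoves the lowest spacer up to 62 mm out, to the middle of the lane; with the plunger up the blade is back in the housing.
- plunger_top (a point): Centre of the top of the plunger's black round cap, 36 mm across; moves with it. At rest it is 80 mm behind the magazine axis (feeder x = +80 mm) and at z = 96 mm; the cap's top faces up.
- mouth (a point): Middle of the lane, on its floor (z = 12 mm), 63 mm in front of the magazine's axis: the ejected spacer comes to lie here, within some 3 mm. The lane runs along the feeder's y from end stop to end stop (y = -101 to +101 mm), 43.5 mm wide between rails only 4 mm high; the end stops are 18 mm high. The magazine's front stands 37 mm behind this point.
- bay_left (a point): Centre, on the lane floor, of the end bay at feeder y = +80 mm: where a spacer's centre lies when it is home against that end stop (to 1 mm).
- bay_right (a point): The same for the end bay at feeder y = -80 mm.
- spacer_0: The spacer to feed: a white plastic disc with a steel bush, 40 mm across, 16 mm high, about 30 g; origin at the centre of its underside, z axis up. Starts lowest of three in the magazine. In the lane it stands 12 mm above the rails.
- spacer_1: A white round spacer like spacer_0; origin at the centre of its underside, z axis up. Starts as number 2 from below in the magazine stack and must stay in the magazine (it drops by one spacer height, 16 mm).
- spacer_2: A white round spacer like spacer_0; origin at the centre of its underside, z axis up. Starts as number 3 from below in the magazine stack and must stay in the magazine (it drops by one spacer height, 16 mm).
- heat_sink: Light grey finned aluminium heat sink, 24 x 44 x 22 mm high, origin at the centre of its underside; lies on the bench beyond one end of the lane, some 80 mm past the bay's centre, and tells which bay to use. Loose; must not be moved.
- transformer: Small black transformer, 38 x 42 x 24 mm high, origin at the centre of its underside; lies on the bench beyond the other end of the lane. Loose; must not be moved.
- green_terminal: Small green screw terminal, 12 x 24 x 16 mm high, on the bench in front of the feeder; origin at the centre of its underside. Loose; must not be moved.
- solder_spool: Spool with blue flanges, 52 mm across, 46 mm high, standing on the bench to the left of the feeder's housing; origin at the centre of its underside. Loose; must not be moved.
- screwdriver: Red-handled screwdriver, 173 mm long, on the bench at the right; must not be moved. (Of the room: a thin fixed wire hangs upright at the bench's front edge on the left, near x = 0.24, y = 0.40 m, up to 1 m above the bench top; an arm that starts beyond it passes it drawn in, on the robot's side.)
- flush_cutter: Red-handled cutter, 132 mm long, on the bench at the right; must not be moved.
Mind the look-alikes: they are no part of the job. What is shaped like the spacer_2 but blue, green or yellow is not meant.

How it is judged:
By the outcome, as a careful person would: the job done as asked, in the order asked, and still so for the second after the job is handed in, with the robot touching nothing.
It also fails if it takes over 42 s, if anything falls off the work surface, if the arm or the gripper's body presses on something with over 40 N, if the wrist force passes 120 N, or if a joint passes its speed limit or range.

## Working session

There is one attempt and no reset: what is moved stays moved. The work goes in short steps, Python scripts to look and compute and a shell command to move; the robot and the scene stay as the last step left them, time stands still between calls to the robot, and variables do not carry over. Pictures are saved under pics/ and viewed, at most 13 in all, crops included, and the job is handed in when it is done.

```bash
ls; mkdir -p pics
python3 - <<'E'
from plant import manip
import cv2,numpy as np
ims=[]
for c in("scene","top"):
    p,d=manip.grab_frame(c); np.savez(f"pics/{c}0.npz",p=p,d=d); 
    cv2.imwrite(f"pics/{c}0.png",p[:,:,::-1])
    for l in("plunger_top","feeder","heat_sink","transformer","spacer_0","green_terminal","solder_spool"):
        r=manip.look_for(c,l); print(c,l,[(np.round(x["point"],3).tolist(),round(x["score"],2)) for x in r[:3]])
print(manip.state())
E
```

```text
pics
scene plunger_top [([0.647, 0.02, 0.097], 0.42)]
scene feeder [([0.551, 0.017, 0.014], 0.81), ([0.469, 0.14, 0.019], 0.48), ([0.55, -0.168, 0.02], 0.43)]
scene heat_sink [([0.468, 0.135, 0.016], 0.65)]
scene transformer [([0.548, -0.166, 0.023], 0.47)]
scene spacer_0 [([0.714, -0.159, 0.014], 0.61), ([0.597, 0.202, 0.015], 0.5), ([0.392, -0.005, 0.014], 0.46)]
scene green_terminal []
scene solder_spool [([0.615, 0.103, 0.039], 0.88)]
top plunger_top [([0.648, 0.008, 0.09], 0.44), ([0.551, -0.173, 0.026], 0.19)]
top feeder [([0.546, -0.006, 0.012], 0.83)]
top heat_sink [([0.471, 0.136, 0.014], 0.67)]
top transformer []
top spacer_0 [([0.63, -0.136, 0.015], 0.76), ([0.721, -0.161, 0.014], 0.72), ([0.574, -0.011, 0.057], 0.6)]
top green_terminal [([0.454, -0.088, 0.014], 0.45)]
top solder_spool [([0.624, 0.094, 0.048], 0.73), ([0.473, 0.134, 0.015], 0.39)]
{'time': 0.8, 'joint_pos': array([-1.30602407e+00,  5.26635518e-02,  1.61292749e+00, -9.97350376e-06,
        1.47597600e+00, -1.19030655e-01]), 'joint_vel': array([-2.91010268e-04,  4.07846451e-04,  2.38814567e-03, -4.46325843e-05,
       -5.54922118e-04, -3.25184241e-04]), 'joint_efforts': array([-6.43957501e-04, -3.93639672e+01, -3.70441246e+01, -2.17045454e-05,
        5.15061020e-04,  1.66502468e-05]), 'tool_pos': array([ 0.23400465, -0.57951363,  0.25630975]), 'tool_rot': array([ 1.31344002e-05,  9.81643263e-01,  1.90726252e-01, -4.01875503e-06]), 'contact_force': array([-0.42816569, -0.28392494,  0.66864234]), 'ft_torque': array([0.00472819, 0.00409495, 0.0153615 ]), 'grasp_force': 0.0, 'gripper_width': 0.9990153748563189}
```

View pics/top0.png

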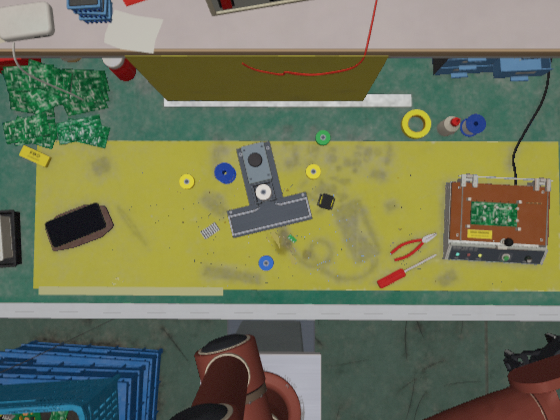

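View pics/scene0.png

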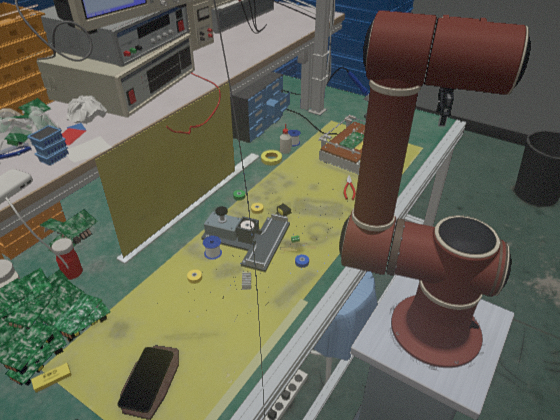

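The top picture shows the lane running from (230,230) to (310,206), the magazine at (263,192) and the plunger cap at (255,160). The finned heat sink is at (209,231), on the left (+y) end, and the black transformer is at (326,201), on the right. The discs at (187,181), (225,173), (313,171), (323,137) and (266,263) are yellow, blue or green look-alikes. So the bay to use is bay_left. Next I fit the feeder pose from depth.

```bash
cat > h.py <<'E'
import numpy as np,cv2
from scipy.spatial.transform import Rotation as R
def cloud(d,cp):
    K=np.array(cp["camera_matrix"]);Rm=cv2.Rodrigues(np.array(cp["rvec"],float))[0];t=np.array(cp["tvec"],float).ravel()
    v,u=np.indices(d.shape);P=np.stack([(u-K[0,2])/K[0,0]*d,(v-K[1,2])/K[1,1]*d,d],-1)
    W=(P-t)@Rm; W[d<=0]=np.nan; return W
E
python3 - <<'E'
from plant import manip
from h import *
for c in("top","scene"):
    z=np.load(f"pics/{c}0.npz");W=cloud(z["d"],manip.camera_params(c)).reshape(-1,3);col=z["p"].reshape(-1,3).astype(int)
    near=(W[:,0]>.4)&(W[:,0]<.75)&(abs(W[:,1])<.16)
    print(c,"bench z",np.nanmedian(W[near&(abs(W[:,2])<.008),2]))
    yel=(col[:,:2].min(1)-col[:,2])>50
    for n,lo,hi,box in(("cap",.08,.12,0),("housing",.049,.059,0),("magtop",.061,.072,0),("lane",.009,.022,1)):
        m=near&(W[:,2]>lo)&(W[:,2]<hi)&~yel
        if box: m&=(abs(W[:,1]+.01)<.13)&(W[:,0]<.60)
        p=W[m]
        if n!="cap" and len(p):
            (cx,cy),(w,h),a=cv2.minAreaRect((p[:,:2]*1000).astype(np.float32)); print(n,len(p),"rect",np.round([cx,cy,w,h,a],1))
        if len(p): print(n,len(p),"mean",p.mean(0).round(4),"mid",((p.max(0)+p.min(0))/2).round(4))
    # fit of lane line direction via PCA
    for q in [p]:
        e,v=np.linalg.eigh(np.cov(q[:,:2].T));print("pca",np.degrees(np.arctan2(v[1,1],v[0,1])))
E
python3 - <<'E'
import cv2
p=cv2.imread("pics/top0.png")[135:275,190:350]
cv2.imwrite("pics/topcrop.png",cv2.resize(p,None,fx=4,fy=4,interpolation=cv2.INTER_CUBIC))
E
```

```text
top bench z 6.870105652315774e-05
cap 164 mean [0.653  0.0112 0.0946] mid [0.6533 0.0112 0.093 ]
housing 831 rect [615.9  41.7 153.9 139.   14.3]
housing 831 mean [0.6378 0.0083 0.0535] mid [0.6261 0.0398 0.054 ]
magtop 166 rect [576.   -7.7  52.1  53.5  14.1]
magtop 166 mean [ 0.5775 -0.0071  0.0644] mid [ 0.5762 -0.0086  0.0659]
lane 1921 rect [515.8 -16.1 198.  214.5  56.5]
lane 1921 mean [ 0.5201 -0.0207  0.0122] mid [ 0.5002 -0.0065  0.0154]
pca 104.66852260982908
scene bench z -3.968946105115172e-05
cap 100 mean [0.6473 0.0146 0.0928] mid [0.6496 0.015  0.0906]
housing 508 rect [612.7  45.6 154.2 144.5  12.4]
housing 508 mean [0.6278 0.0117 0.0533] mid [0.6214 0.0401 0.054 ]
magtop 121 rect [599.1  -0.  107.5  62.1  13.3]
magtop 121 mean [ 0.5823 -0.0014  0.064 ] mid [ 0.5955 -0.0073  0.0664]
lane 1170 rect [513.  -13.8 204.1 208.2  58.2]
lane 1170 mean [ 0.5161 -0.0132  0.0124] mid [ 0.4999 -0.0055  0.0155]
pca 99.62213492861711
```

View pics/topcrop.png

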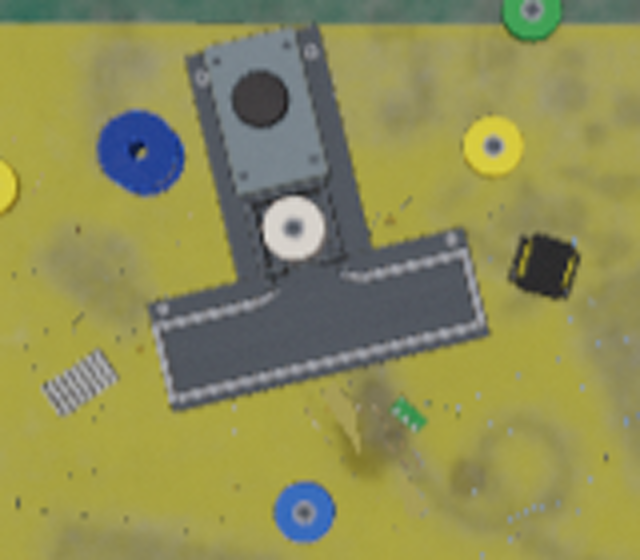

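Feeder origin is about (0.576, -0.008) with a yaw of 14.2°. Magazine top size, cap distance (80 mm) and heights all agree. The heat sink lies about 86 mm past bay_left's centre, so that is the target bay. I turn the tool to the feeder's axes and travel with the fingers shut.

```bash
python3 -m inch '[[[0,0,0],[0,0,0.136],0],[[0.036,-0.031,0],[0,0,0],0],[[0.036,-0.031,0],[0,0,0],0],[[0.036,-0.031,0],[0,0,0],0],[[0.036,-0.031,0],[0,0,0],0],[[0.036,-0.031,0],[0,0,0],0],[[0.036,-0.031,0],[0,0,0],0],[[0.036,-0.031,0],[0,0,0],0]]'
python3 -m inch '[[[0.036,-0.031,0],[0,0,0],0],[[0.036,-0.031,0],[0,0,0],0],[[0.036,-0.031,0],[0,0,0],0],[[0.036,-0.031,0],[0,0,0],0],[[0.036,-0.031,0],[0,0,0],0],[[0.036,-0.031,0],[0,0,0],0]]'
cat >> h.py <<'E'
O=np.array([.576,-.0082]);TH=np.radians(14.2)
def rep(m):
    s=m.state();p=s["tool_pos"];q=s["tool_rot"];Rt=R.from_quat(q[[1,2,3,0]] if hasattr(q,'shape') else [q[1],q[2],q[3],q[0]]).as_matrix()
    d=p[:2]-O;c,si=np.cos(TH),np.sin(TH)
    print("t",s["time"],"feeder xy",np.round([d[0]*c+d[1]*si,-d[0]*si+d[1]*c],4),"z",p[2].round(4),"toolx",np.degrees(np.arctan2(Rt[1,0],Rt[0,0])).round(2),"tilt",Rt[:,2].round(3),"F",s["contact_force"].round(1),"w",round(s["gripper_width"],3))
E
python3 - <<'E'
from plant import manip
from h import *
rep(manip)
p,d=manip.grab_frame("wrist");np.savez("pics/w1.npz",p=p,d=d);cv2.imwrite("pics/w1.png",p[:,:,::-1])
W=cloud(d,manip.camera_params("wrist")).reshape(-1,3)
for n,lo,hi in(("cap",.08,.11),("magtop",.061,.072)):
    m=(W[:,2]>lo)&(W[:,2]<hi)&(abs(W[:,0]-.61)<.08)&(abs(W[:,1])<.06);q=W[m]
    if len(q): print(n,len(q),q.mean(0).round(4),((q.max(0)+q.min(0))/2).round(4),cv2.minAreaRect((q[:,:2]*1000).astype(np.float32)))
E
```

```text
time: 1.6
tool_pos: [0.4259, -0.3057, 0.2566]
tool_rot: [0.0, 0.992, 0.123, 0.0]
contact_force: [0.2, -1.0, 0.5]
gripper_width: 0.003
grasp_force: 0.0
time: 2.2
tool_pos: [0.5898, -0.0722, 0.2566]
tool_rot: [0.0, 0.992, 0.124, 0.0]
contact_force: [0.4, -0.0, -0.2]
gripper_width: -0.001
grasp_force: 0.0
t 2.2 feeder xy [-0.0023 -0.0654] z 0.2566 toolx 14.21 tilt [ 0.001 -0.    -1.   ] F [ 0.4 -0.  -0.2] w -0.001
cap 2065 [0.6535 0.0157 0.0958] [0.6532 0.0166 0.0934] ((653.4822998046875, 16.146360397338867), (34.739322662353516, 34.787960052490234), 14.564990043640137)
magtop 1502 [ 0.5796 -0.0017  0.0651] [ 0.576  -0.0029  0.0646] ((575.6959838867188, -2.8200340270996094), (52.38754653930664, 54.275245666503906), 13.965568542480469)
```

View pics/w1.png

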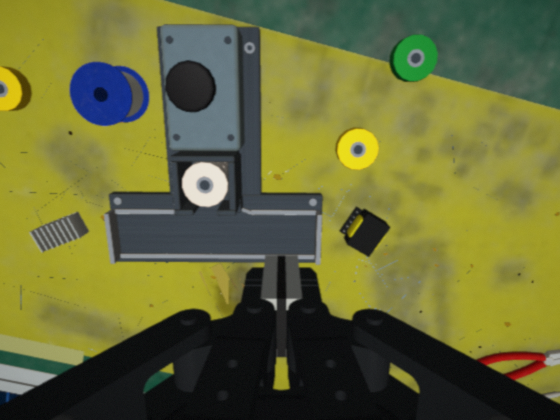

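The wrist view shows the cap at (190,86), the magazine at (205,185), the heat sink at (58,232) on the left and the transformer at (365,232). I re-measure with the arm settled.

```bash
python3 -m inch '[[[0,-0.03,0],[0,0,0],0],[[0,-0.03,0],[0,0,0],0],[[0,0,0],[0,0,0],0],[[0,0,0],[0,0,0],0]]'
python3 - <<'E'
from plant import manip
from h import *
rep(manip)
cp=manip.camera_params("wrist")
p,d=manip.grab_frame("wrist");np.savez("pics/w2.npz",p=p,d=d)
W=cloud(d,cp).reshape(-1,3)
for n,lo,hi in(("cap",.08,.11),("magtop",.061,.072)):
    m=(W[:,2]>lo)&(W[:,2]<hi)&(abs(W[:,0]-.61)<.08)&(abs(W[:,1])<.06);q=W[m]
    print(n,len(q),q.mean(0).round(4),cv2.minAreaRect((q[:,:2]*1000).astype(np.float32)))
# lane rail line: depth z 0.014..0.018
m=(W[:,2]>.0145)&(W[:,2]<.0185)&(W[:,0]>.42)&(W[:,0]<.58)&(abs(W[:,1]+.02)<.14);q=W[m]
print(len(q),cv2.minAreaRect((q[:,:2]*1000).astype(np.float32)))
E
```

```text
time: 2.65
tool_pos: [0.5742, -0.0156, 0.2564]
tool_rot: [0.0, 0.992, 0.124, 0.0]
contact_force: [0.1, -0.5, -0.8]
gripper_width: -0.004
grasp_force: 0.0
t 2.65 feeder xy [-0.0036 -0.0067] z 0.2564 toolx 14.27 tilt [ 0.    -0.001 -1.   ] F [ 0.1 -0.5 -0.8] w -0.004
cap 2019 [0.6506 0.01   0.0955] ((650.577880859375, 10.414978981018066), (34.64277267456055, 35.108516693115234), 14.413019180297852)
magtop 1391 [ 0.5759 -0.008   0.0651] ((572.9241333007812, -9.04376220703125), (52.11997985839844, 54.001155853271484), 13.853721618652344)
1603 ((517.07177734375, -18.99884033203125), (273.4307556152344, 122.20281219482422), 85.67220306396484)
```

```bash
python3 -m inch '[[[0.041,-0.003,0],[0,0,0],0],[[0.041,-0.003,0],[0,0,0],0],[[0,0,0.04],[0,0,0],0],[[0,0,0.04],[0,0,0],0],[[0,0,0.04],[0,0,0],0],[[0,0,0],[0,0,0],0]]'
python3 - <<'E'
from plant import manip
from h import *
rep(manip)
p,d=manip.grab_frame("wrist");cv2.imwrite("pics/w3.png",p[:,:,::-1])
E
```

```text
time: 3.3
tool_pos: [0.6478, 0.0092, 0.1284]
tool_rot: [-0.001, 0.992, 0.123, -0.007]
contact_force: [-0.8, -0.0, -1.7]
gripper_width: -0.001
grasp_force: 0.0
t 3.3 feeder xy [ 0.0739 -0.0008] z 0.1284 toolx 14.11 tilt [-0.014  0.001 -1.   ] F [-0.8 -0.  -1.7] w -0.001
```

View pics/w3.png

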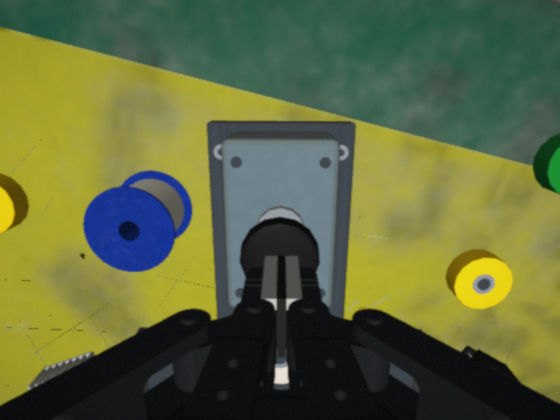

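Fingertips are centred over the cap (280,245). I let it settle, then press.

```bash
python3 -m inch '[[[0,0,0],[0,0,0],0],[[0,0,0],[0,0,0],0],[[0,0,0],[0,0,0],0]]'; python3 -c "
from plant import manip
from h import *
rep(manip)"
```

```text
time: 3.65
tool_pos: [0.6539, 0.0097, 0.1396]
tool_rot: [0.001, 0.992, 0.123, 0.002]
contact_force: [-0.4, -0.1, -0.5]
gripper_width: -0.003
grasp_force: 0.0
t 3.65 feeder xy [ 0.0799 -0.0017] z 0.1396 toolx 14.19 tilt [ 0.005 -0.001 -1.   ] F [-0.4 -0.1 -0.5] w -0.003
```

```bash
python3 -m inch '[[[0,0,0.006],[0,0,0],0],[[0,0,0.006],[0,0,0],0],[[0,0,0.004],[0,0,0],0],[[0,0,0.004],[0,0,0],0],[[0,0,0.004],[0,0,0],0],[[0,0,0.004],[0,0,0],0],[[0,0,0.004],[0,0,0],0]]'; python3 -m inch '[[[0,0,0.003],[0,0,0],0],[[0,0,0.003],[0,0,0],0],[[0,0,0],[0,0,0],0]]'
```

```text
time: 4.35
tool_pos: [0.6521, 0.0101, 0.1054]
tool_rot: [-0.0, 0.992, 0.124, -0.0]
contact_force: [-4.0, 0.5, 7.4]
gripper_width: -0.001
grasp_force: 3.7
time: 4.65
tool_pos: [0.6521, 0.0101, 0.099]
tool_rot: [-0.0, 0.992, 0.124, -0.0]
contact_force: [-3.2, 0.1, 5.3]
gripper_width: 0.001
grasp_force: 3.0
```

```bash
python3 -m inch '[[[0,0,0.002],[0,0,0],0],[[0,0,0],[0,0,0],0]]';python3 -m inch '[[[0,0,0.002],[0,0,0],0],[[0,0,0],[0,0,0],0]]'; python3 -c "
from plant import manip
from h import *
p,d=manip.grab_frame('scene');print(d[220,220]);cv2.imwrite('pics/s4.png',cv2.resize(p[180:290,180:320],None,fx=4,fy=4)[:,:,::-1])"
```

```text
time: 4.85
tool_pos: [0.6521, 0.0101, 0.0971]
tool_rot: [-0.0, 0.992, 0.124, -0.0]
contact_force: [-3.2, 0.6, 6.4]
gripper_width: 0.003
grasp_force: 3.2
time: 5.05
tool_pos: [0.6522, 0.0101, 0.097]
tool_rot: [0.0, 0.992, 0.124, -0.001]
contact_force: [-7.7, 0.1, 14.5]
gripper_width: -0.004
grasp_force: 7.1
1.3826351
```

View pics/s4.png

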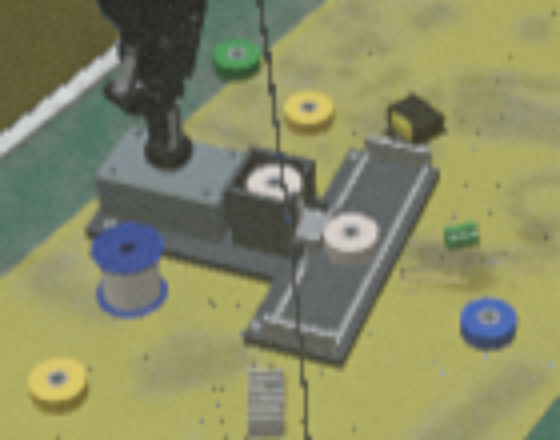

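The plunger is on its stop (z stalls at 0.097, force 14.5 N) and the white spacer lies mid-lane at crop (350,235), with the next one still in the magazine. I lift and go to the lane's right side.

```bash
python3 -m inch '[[[0,0,-0.01],[0,0,0],0],[[0,0,-0.02],[0,0,0],0],[[0,0,-0.035],[0,0,0],0],[[0,0,-0.035],[0,0,0],0],[[-0.035,0.015,0],[0,0,0],0],[[-0.035,0.015,0],[0,0,0],0],[[-0.035,0.015,0],[0,0,0],0],[[-0.035,0.015,0],[0,0,0],0]]'
python3 -m inch '[[[0,0,0],[0,0,0],0],[[0,0,0],[0,0,0],0],[[0,0,0],[0,0,0],0]]'
python3 - <<'E'
from plant import manip
from h import *
rep(manip)
cs=[]
p,d=manip.grab_frame("top");W=cloud(d,manip.camera_params("top"))
w=manip.grab_frame("wrist")[0]
cv2.imwrite("pics/w5.png",np.hstack([cv2.resize(w,(400,300)),cv2.resize(p[135:255,210:370],(400,300))])[:,:,::-1])
for c in("top","wrist","scene"):
    if c=="scene": manip.grab_frame(c)
    for l in("spacer_0","plunger_top"):
        for r in manip.look_for(c,l):
            q=np.array(r["point"]);e=q[:2]-O;print(c,l,q.round(3),"feeder",np.round([e[0]*np.cos(TH)+e[1]*np.sin(TH),-e[0]*np.sin(TH)+e[1]*np.cos(TH)],3),round(r["score"],2))
E
```

```text
time: 5.9
tool_pos: [0.5298, -0.083, 0.1939]
tool_rot: [-0.0, 0.992, 0.124, -0.0]
contact_force: [-0.2, 0.3, -0.3]
gripper_width: 0.003
grasp_force: 0.0
time: 6.2
tool_pos: [0.5318, -0.0821, 0.1944]
tool_rot: [-0.0, 0.992, 0.124, 0.0]
contact_force: [-0.0, 0.7, 0.3]
gripper_width: 0.002
grasp_force: 0.0
t 6.2 feeder xy [-0.061  -0.0608] z 0.1944 toolx 14.22 tilt [ 0.001  0.    -1.   ] F [-0.   0.7  0.3] w 0.002
top spacer_0 [ 0.632 -0.137  0.016] feeder [ 0.023 -0.139] 0.67
top spacer_0 [ 0.718 -0.165  0.017] feeder [ 0.099 -0.187] 0.65
top spacer_0 [ 0.505 -0.023  0.029] feeder [-0.073  0.003] 0.48
top spacer_0 [0.602 0.196 0.02 ] feeder [0.075 0.191] 0.44
top spacer_0 [0.472 0.137 0.016] feeder [-0.065  0.166] 0.25
top plunger_top [0.65  0.007 0.094] feeder [ 0.075 -0.004] 0.52
wrist spacer_0 [ 0.401 -0.013  0.018] feeder [-0.171  0.038] 0.97
wrist spacer_0 [ 0.631 -0.134  0.015] feeder [ 0.022 -0.135] 0.79
wrist spacer_0 [ 0.574 -0.011  0.043] feeder [-0.003 -0.002] 0.74
wrist spacer_0 [ 0.424 -0.366  0.01 ] feeder [-0.236 -0.31 ] 0.65
wrist spacer_0 [ 0.51  -0.023  0.029] feeder [-0.067  0.002] 0.62
wrist spacer_0 [ 0.592 -0.009  0.026] feeder [ 0.016 -0.005] 0.6
wrist plunger_top [0.634 0.005 0.09 ] feeder [ 0.059 -0.002] 0.63
scene spacer_0 [0.597 0.203 0.018] feeder [0.072 0.199] 0.59
scene spacer_0 [ 0.39  -0.007  0.016] feeder [-0.18   0.047] 0.5
scene spacer_0 [ 0.628 -0.128  0.014] feeder [ 0.022 -0.129] 0.47
scene plunger_top [0.647 0.017 0.098] feeder [0.075 0.007] 0.5
scene plunger_top [ 0.507 -0.016  0.024] feeder [-0.069  0.009] 0.32
```

View pics/w5.png

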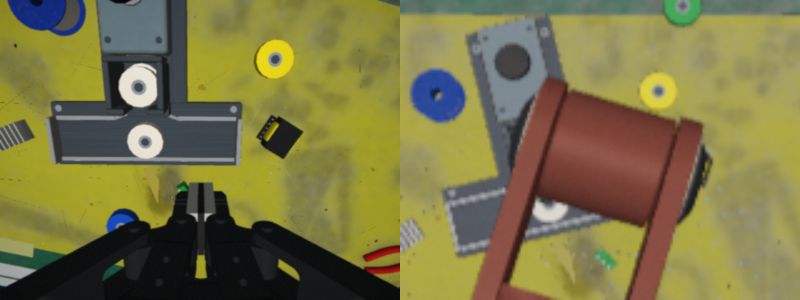

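The ejected spacer is in the lane at (145,142) in the wrist view, two remain in the magazine and the plunger is back up. The fingertips stand over the lane, right of the spacer. I go down to a tip height of about 20 mm.

```bash
python3 -m inch '[[[-0.002,0,0.03],[0,0,0],0],[[0,0,0.04],[0,0,0],0],[[0,0,0.03],[0,0,0],0],[[0,0,0.02],[0,0,0],0],[[0,0,0],[0,0,0],0],[[0,0,0],[0,0,0],0],[[0,0,0.01],[0,0,0],0],[[0,0,0.01],[0,0,0],0]]'
python3 -m inch '[[[0,0,0.008],[0,0,0],0],[[0,0,0],[0,0,0],0],[[0,0,0],[0,0,0],0]]'
python3 - <<'E'
from plant import manip
from h import *
rep(manip)
p,d=manip.grab_frame("wrist");cv2.imwrite("pics/w6.png",p[:,:,::-1])
E
```

```text
time: 7.45
tool_pos: [0.5308, -0.0834, 0.0557]
tool_rot: [0.001, 0.992, 0.124, 0.002]
contact_force: [1.3, 0.6, -0.2]
gripper_width: -0.004
grasp_force: 0.0
time: 7.75
tool_pos: [0.5291, -0.0829, 0.046]
tool_rot: [-0.0, 0.992, 0.124, -0.0]
contact_force: [0.5, -0.4, 0.6]
gripper_width: 0.004
grasp_force: 0.0
t 7.75 feeder xy [-0.0638 -0.0609] z 0.046 toolx 14.2 tilt [-0.001  0.    -1.   ] F [ 0.5 -0.4  0.6] w 0.004
```

View pics/w6.png

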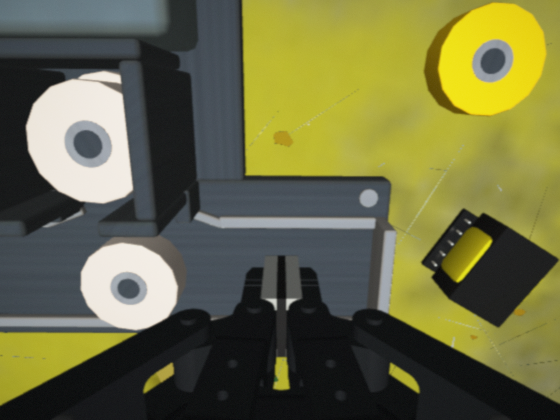

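The spacer is at (130,285) in line with the fingertips (282,280), inside the lane. I push left along the lane.

```bash
python3 -m inch '[[[0,-0.01,0],[0,0,0],0],[[0,-0.01,0],[0,0,0],0],[[0,-0.01,0],[0,0,0],0],[[0,-0.01,0],[0,0,0],0],[[0,-0.01,0],[0,0,0],0],[[0,-0.01,0],[0,0,0],0],[[0,-0.01,0],[0,0,0],0],[[0,-0.01,0],[0,0,0],0]]'
python3 -m inch '[[[0,-0.005,0],[0,0,0],0],[[0,-0.005,0],[0,0,0],0],[[0,-0.003,0],[0,0,0],0],[[0,0,0],[0,0,0],0]]'
python3 - <<'E'
from plant import manip
from h import *
rep(manip)
p,d=manip.grab_frame("wrist");cv2.imwrite("pics/w7.png",p[:,:,::-1])
E
```

```text
time: 8.6
tool_pos: [0.5096, -0.0046, 0.0466]
tool_rot: [0.0, 0.992, 0.124, 0.0]
contact_force: [1.0, -0.1, 2.2]
gripper_width: -0.001
grasp_force: 0.8
time: 9.0
tool_pos: [0.5065, 0.0076, 0.0465]
tool_rot: [-0.0, 0.992, 0.124, 0.0]
contact_force: [-0.5, 0.7, 3.3]
gripper_width: 0.001
grasp_force: 1.5
t 9.0 feeder xy [-0.0635  0.0323] z 0.0465 toolx 14.2 tilt [ 0.     0.001 -1.   ] F [-0.5  0.7  3.3] w 0.001
```

View pics/w7.png

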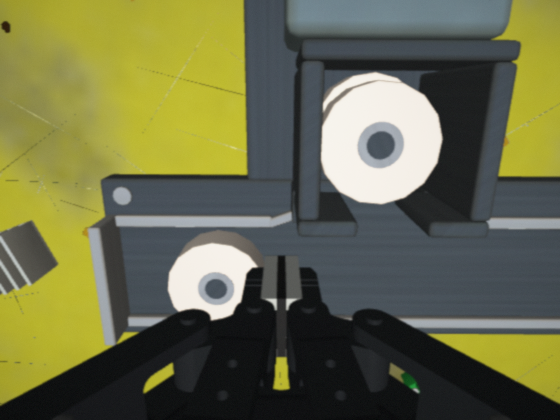

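The spacer at (215,288) is pushed properly along the lane, with about 19 mm left to the end stop. I continue slowly.

```bash
python3 -m inch '[[[0,-0.005,0],[0,0,0],0],[[0,-0.005,0],[0,0,0],0],[[0,-0.003,0],[0,0,0],0],[[0,-0.003,0],[0,0,0],0],[[0,-0.001,0],[0,0,0],0],[[0,0,0],[0,0,0],0]]'
python3 -m inch '[[[0,-0.001,0],[0,0,0],0],[[0,0,0],[0,0,0],0]]'
python3 -m inch '[[[0,-0.001,0],[0,0,0],0],[[0,0,0],[0,0,0],0]]'
python3 -m inch '[[[0,-0.001,0],[0,0,0],0],[[0,0,0],[0,0,0],0]]'
python3 - <<'E'
from plant import manip
from h import *
rep(manip)
E
```

```text
time: 9.65
tool_pos: [0.5024, 0.0239, 0.0465]
tool_rot: [-0.0, 0.992, 0.124, 0.0]
contact_force: [1.1, -1.1, 3.8]
gripper_width: -0.001
grasp_force: 2.2
time: 9.85
tool_pos: [0.5022, 0.0246, 0.0465]
tool_rot: [0.0, 0.992, 0.124, 0.0]
contact_force: [0.6, -2.6, 5.3]
gripper_width: -0.0
grasp_force: 2.4
time: 10.05
tool_pos: [0.502, 0.0256, 0.0465]
tool_rot: [0.0, 0.992, 0.124, 0.0]
contact_force: [1.2, -3.3, 4.6]
gripper_width: 0.001
grasp_force: 2.6
time: 10.25
tool_pos: [0.5017, 0.0266, 0.0465]
tool_rot: [0.0, 0.992, 0.124, 0.0]
contact_force: [0.9, -2.7, 5.2]
gripper_width: -0.004
grasp_force: 2.8
t 10.25 feeder xy [-0.0635  0.052 ] z 0.0465 toolx 14.2 tilt [ 0. -0. -1.] F [ 0.9 -2.7  5.2] w -0.004
```

Run:
```python
from plant import manip
from h import *
cp=manip.camera_params("wrist")
p,d=manip.grab_frame("wrist");cv2.imwrite("pics/w8.png",cv2.resize(p[200:360,90:330],(720,480))[:,:,::-1])
W=cloud(d,cp)
m=(p.min(2)>190)&(abs(W[...,2]-.028)<.004)
print(m.sum());ys,xs=np.nonzero(m);print(xs.min(),xs.max(),ys.min(),ys.max())
q=W[m];e=q[:,:2]-O;fx=e@[np.cos(TH),np.sin(TH)];fy=e@[-np.sin(TH),np.cos(TH)]
print(np.percentile(fx,[1,99]),np.percentile(fy,[1,99]))
```

```text
3950
169 454 73 318
[-0.07846663  0.01579044] [-0.00366287  0.09622861]
```

View pics/w8.png

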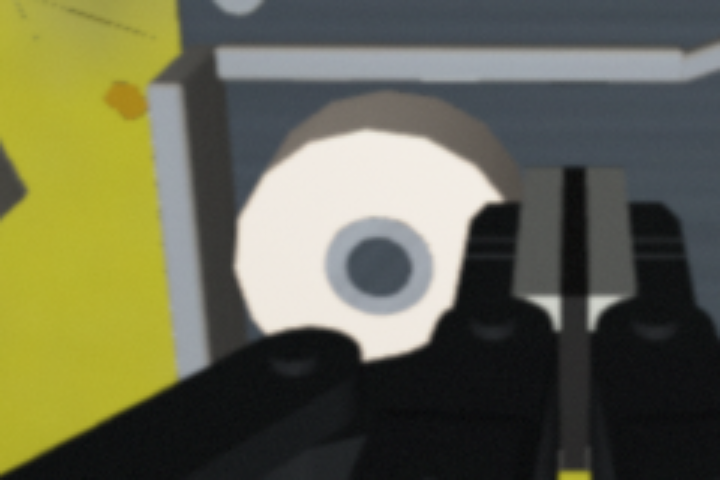

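The spacer (crop centre (378,260)) still has about 4–5 mm to the stop (inner edge near x≈198, spacer edge at 235). I continue.

```bash
python3 -m inch '[[[0,-0.002,0],[0,0,0],0],[[0,-0.001,0],[0,0,0],0],[[0,0,0],[0,0,0],0]]'
python3 -m inch '[[[0,-0.001,0],[0,0,0],0],[[0,0,0],[0,0,0],0]]'
python3 -m inch '[[[0,-0.001,0],[0,0,0],0],[[0,0,0],[0,0,0],0]]'
```

```text
time: 10.6
tool_pos: [0.5009, 0.0296, 0.0465]
tool_rot: [0.0, 0.992, 0.124, 0.0]
contact_force: [0.9, -2.4, 5.8]
gripper_width: -0.003
grasp_force: 2.8
time: 10.8
tool_pos: [0.5008, 0.0303, 0.0465]
tool_rot: [0.0, 0.992, 0.124, 0.0]
contact_force: [0.4, -5.0, 5.0]
gripper_width: 0.002
grasp_force: 3.6
time: 11.0
tool_pos: [0.5008, 0.0305, 0.0465]
tool_rot: [0.001, 0.992, 0.124, 0.0]
contact_force: [1.8, -7.9, 4.6]
gripper_width: 0.001
grasp_force: 5.0
```

The push force is rising and the tool has stalled, so the spacer is on the stop. One more millimetre to confirm, then back off, up and clear.

```bash
python3 -m inch '[[[0,-0.001,0],[0,0,0],0],[[0,0,0],[0,0,0],0]]'
python3 -m inch '[[[0,0.004,0],[0,0,0],0],[[0,0.01,0],[0,0,0],0],[[0,0.01,0],[0,0,0],0],[[0,0,-0.03],[0,0,0],0],[[0,0,-0.04],[0,0,0],0],[[0,0,-0.04],[0,0,0],0],[[0,0,-0.03],[0,0,0],0],[[0,0,0],[0,0,0],0]]'
python3 -m inch '[[[-0.02,0,0],[0,0,0],0],[[0,0,0],[0,0,0],0],[[0,0,0],[0,0,0],0]]'
python3 - <<'E'
from plant import manip
from h import *
rep(manip)
cp=manip.camera_params("wrist")
p,d=manip.grab_frame("wrist");cv2.imwrite("pics/w9.png",p[:,:,::-1])
W=cloud(d,cp)
e=W[...,:2]-O;fx=e@[np.cos(TH),np.sin(TH)];fy=e@[-np.sin(TH),np.cos(TH)]
m=(abs(W[...,2]-.028)<.003)&(p.min(2)>190)&(abs(fx+.063)<.025)&(fy>.04)&(fy<.105)
print(m.sum(),np.percentile(fx[m],[1,50,99]),np.percentile(fy[m],[1,50,99]),cv2.minEnclosingCircle(np.c_[fx[m],fy[m]].astype(np.float32)))
E
```

```text
time: 11.2
tool_pos: [0.5007, 0.0307, 0.0465]
tool_rot: [0.002, 0.992, 0.124, 0.001]
contact_force: [2.5, -9.4, 3.8]
gripper_width: -0.001
grasp_force: 6.4
time: 12.0
tool_pos: [0.5081, 0.009, 0.1907]
tool_rot: [0.0, 0.992, 0.124, 0.004]
contact_force: [0.4, 0.5, 1.0]
gripper_width: 0.003
grasp_force: 0.0
time: 12.3
tool_pos: [0.4857, 0.0045, 0.1845]
tool_rot: [-0.001, 0.992, 0.123, -0.001]
contact_force: [-1.2, 0.4, 0.3]
gripper_width: -0.001
grasp_force: 0.0
t 12.3 feeder xy [-0.0845  0.0344] z 0.1845 toolx 14.17 tilt [-0.003  0.001 -1.   ] F [-1.2  0.4  0.3] w -0.001
1654 [-0.08404127 -0.06535213 -0.04828214] [0.0641374  0.08164386 0.09925351] ((-0.06613775342702866, 0.08144152164459229), 0.019370336085557938)
```

View pics/w9.png

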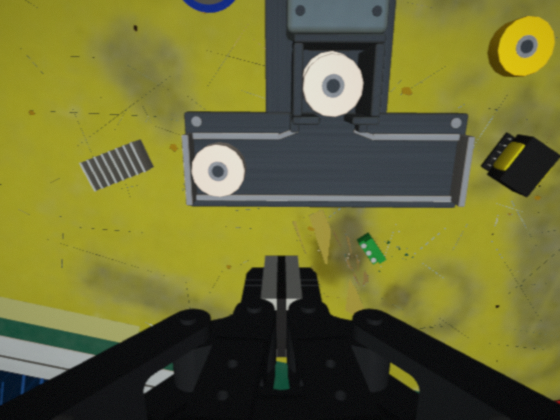

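The spacer at (218,170) lies against the left end stop, measured at y ≈ 81 mm against 80 nominal. The magazine still holds its stack at (333,85), and the heat sink, transformer and terminal are untouched. The arm is clear, so I hand in.

```bash
python3 -m inch '[[[0,0,0],[0,0,0],0],[[0,0,0],[0,0,0],0],[[0,0,0],[0,0,0],0],[[0,0,0],[0,0,0],0]]'; python3 -c "
from plant import manip
print(manip.job_done())"
```

```text
time: 12.75
tool_pos: [0.4867, 0.0043, 0.1862]
tool_rot: [-0.0, 0.992, 0.124, -0.0]
contact_force: [0.8, -0.9, -0.7]
gripper_width: 0.001
grasp_force: 0.0
the job is handed in; nothing more can be done
None
```

The job is handed in: one spacer was fed and pushed home against the left end stop, on the heat sink's side, the plunger sprang back up, and the arm stands clear at 12.75 s; no verdict was shown.

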